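# Vent a media bottle's cap for the steriliser

### The job

Get this bottle ready for the steriliser: first swing the carrier's wire bail over and press its thumb plate down until the bail snaps into its catch, so the bottle is held. Then screw the loose cap clockwise (seen from above) fully home until it bottoms out, and back it off a quarter turn so that steam can escape. Finish still gripping the cap at that quarter turn, keeping it from moving for a colleague to tape, with the bottle seated and everything else left where it stands.

Things in the scene. Friction and masses are not known exactly. Their poses are not given: they have to be found in the camera images.
- carrier: Steel bottle carrier, plate 166 x 96 mm, fixed to the worktop. Origin under the centre of its bottle pocket, on the worktop; -x points to its front (catch side, where the thumb plate lies when shut), z up. Bail hinge at the back: x = +50 mm, 90 mm up, axis along y. At the front, x = -46 to -70 mm, two posts 91 mm high and between them the sprung catch, top 103 mm up.
- bail (a joint): Angle of the wire bail (U of 6 mm rods 56 mm apart, front bar 112 mm from the hinge): 0 = shut, level, 90 mm above the worktop over the bottle's shoulders; grows as it swings up and back over the cap, 1.57 = upright. Stiff (0.07 N m): stays where left. Below about 0.15 the bar meets the catch's sprung nose; about 5 N on the thumb plate snaps it past, to a hard stop at 0.
- thumb_plate (a point): Middle of the face of the bail's thumb plate: steel, 44 mm wide, 30 mm long, 4 mm thick, 6 mm rolled outer edge, at the end of the bail beyond its bar. The point is 129 mm from the hinge axis, on the face that looks up when the bail is shut (92 mm above the worktop) and to the back when it stands upright.
- bail_hinge (a point): Midpoint of the bail's hinge axis, 90 mm above the worktop.
- cap_center (a point): Centre (half-way up, on the axis) of the ribbed grey screw cap, 42 mm in diameter, 30 mm high; grip its side. 125 mm above the worktop when fully home; it rises 4 mm for each turn unscrewed. The shut bail lies 14 mm and more below the cap's underside. A short radial line is moulded on its top.
- cap (a joint): How far the cap is unscrewed (rad): 0 = fully home against a hard stop; grows anticlockwise seen from above. It starts loose on its thread, 2.2 to 3.8 up, turns with a steady drag of about 0.12 N m, and its thread ends at 7.0.
- bottle_center (a point): Middle of the square clear-glass bottle, 60 x 60 mm body, 77 mm high to the shoulder, standing loose (1.5 mm play each side) in the carrier's square pocket on a plate 6 mm above the worktop; the point lies 50 mm above its underside.
- tape_roll: Roll of brown tape, 94 mm across, 48 mm high, lying flat behind the carrier; origin under its centre. A bystander.
- oil: Small brown bottle with black cap, 34 mm wide, 78 mm tall; origin under its centre. A bystander.
- vial: Slim white vial with red cap, 19 mm wide, 90 mm tall; origin under its centre. A bystander.
- saline: White bottle with blue cap, 64 mm wide, 165 mm tall, to the right; origin under its centre. A bystander.
- tip_box: Blue box with grey lid, 80 x 118 x 86 mm, to the right; origin under its centre. A bystander.
- slide_box: Flat dark green box, 86 x 165 x 34 mm, to the left; origin under its centre. A bystander.
Not all that is in view belongs to the job. Leave any red look-alike of the part that bears cap_center alone.

How it is judged:
By the outcome, as a careful person would: the job done as asked, in the order asked, and still so for the second after the job is handed in, while the arm keeps its last pose, push and grip.
It also fails if it takes over 72 s, if anything falls off the work surface, if the arm or the gripper's body presses on something with over 40 N, if the wrist force passes 120 N, or if a joint passes its speed limit or range.

### The arm

A 7-joint arm with a two-finger parallel gripper is mounted at the origin on a cart in front of the work surface, level with it; the furniture and walls round the work are solid. World frame = base frame: x ahead of the robot, y to its left, z up, the work surface at z = 0. Lengths are in m, angles in rad, forces in N, time in s.
With the tool pointing down it reaches from about 0.425 to 0.875 m from the base axis. Payload 4.7 kg.
Tool frame: the origin (TCP) lies midway between the tips of the shut fingers; the grasp point (between the pads) lies 19 mm behind it; z points along the fingers, y is the direction in which the jaws open and shut (so a half turn about z gives the same grasp; the last joint's range is limited). The gripper opens to 87 mm and grips with 3 to 60 N. Pads are 19 mm wide; open, the fingers measure 117 mm over their backs; the gripper's body (75 mm by 190 mm) begins 51 mm behind the grasp point.
Start: joints at [1.115, 0.321, -0.07, 1.45, 0.023, 1.371, -0.057], TCP at [0.294, -0.58, 0.223] pointing down, gripper open.
Joint ranges: [-2.86, 2.86], [-0.3, 2.09], [-1.38, 1.24], [0.06, 2.45], [-1.56, 4.7], [0.09, 2.05], [-2.69, 2.69]. Speed limits (rad/s): [2.57, 2.57, 3.14, 3.14, 3.14, 3.14, 3.14].

### API

Orientations are given as a rotation vector (axis times angle).
In Python, from bench import ctrl, optics gives the robot as it stands. The module is installed in compiled form; this text tells all that it offers.
- The arm moves only by the tool step_arm, never from a script. Its argument "deltas" is a list of rows, each a list of 7 numbers: the turn, a rotation vector about the tool's x, y, z in degrees, then the shift along the tool's x, y, z in mm, then the finger opening in mm, from 0 to 87. A call has exactly 8 rows; each row is the pose to reach, as a shift and turn from the pose commanded when the call began, along the tool's axes at that moment; what a row does not reach only later rows make up. A row lasts 1/8 s, in which the tool goes at most 62.5 mm and 10.7 degrees, less where a joint would pass 70% of its speed; a pose out of reach is approached as far as the arm can. A call with a gripper value outside its range is refused whole. The fingers move at their own pace and stop on an object; "newtons" is the grip in N (left out, the last holds). Time passes only in rows, so rows that repeat a pose let the fingers close, or fill a call up. It gives the time, the measured TCP pose, the force and the opening at its end, in the units of the state.
- ctrl.get_state(): the state, without advancing time (a new reading comes with each control period).
- optics.get_image(name): name is "scene" or "top" or "wrist"; returns the picture (384x512x3 uint8, red, green, blue); there is no depth.
- optics.get_calibration(name): a dict with "K" (3x3 intrinsics, pixels), "R" (3x3) and "t" (3): a world point X has camera coordinates R X + t. Camera axes: x right, y down, z forward; pixel columns grow to the right and rows downward; lengths in m; the calibration is good to about 2 mm. A picture is of the moment at which its call begins: read the wrist's pose just before it. get_calibration takes no time and is no camera call; for the wrist camera it gives the pose at the moment of the call.
- ctrl.close_job(): hands the job in, once; it reports no verdict.
The state is a dict: "time": time; "joint_positions": joint angles; "qd": joint speeds; "joint_torque": joint torques, N m; "position": TCP position; "tool_rot": TCP orientation; "ft_force": force on the tool from outside, world axes, zero at the start; "torque": the same for the moment, N m; "grip_width": opening from 0.0 (shut) to 1.0 (fully open).
Only numpy, scipy, OpenCV 4.12 (cv2) and the standard library are available. Lean on these libraries where they do the work, as an engineer would, in place of code of your own. Each camera call takes 0.05 s, during which the arm holds its last target.

## Working session

There is one attempt and no reset: what is moved stays moved. The work goes in short steps, Python scripts to look and compute and a tool call to move; the robot and the scene stay as the last step left them, time stands still between calls to the robot, and variables do not carry over. Pictures are saved under pics/ and viewed, and the job is handed in when it is done.

Besides the shell and the picture viewer there is one more tool, called after "Call:" as name(argument=value, ...) on one line, values as JSON. step_arm: Moves the arm, as the interface text tells. Its arguments: {"type":"object","properties":{"deltas":{"type":"array"},"newtons":{"type":"number"}},"required":["deltas"]}

```bash
mkdir -p pics; ls; python3 - <<'E'
from bench import ctrl, optics
import cv2
s=ctrl.get_state(); print(s)
for n in ["scene","top"]:
    im=optics.get_image(n); cv2.imwrite(f"pics/{n}0.png",im[:,:,::-1]); c=optics.get_calibration(n); print(n,c)
print(optics.get_calibration("wrist"))
E
```

```text
pics
{'time': 0.0, 'joint_positions': array([ 1.11508831,  0.32179776, -0.0700685 ,  1.4517067 ,  0.02260256,
        1.37078231, -0.05688674]), 'qd': array([-0.00026356, -0.00166847,  0.00025033,  0.00104467, -0.00105387,
       -0.00156791, -0.000166  ]), 'joint_torque': array([-1.17295775e-03, -4.91291177e+01, -4.04220382e-01, -3.12532675e+01,
       -6.38803560e-02,  4.37011337e-02,  1.54661639e-04]), 'position': array([ 0.29395505, -0.57910131,  0.22146186]), 'tool_rot': array([-3.05352615e+00, -7.30824473e-01,  8.59745257e-04]), 'ft_force': array([-0.71432579,  0.6635419 , -0.10625999]), 'torque': array([-0.00917727,  0.0057717 , -0.01255348]), 'grip_width': 0.9994301088104907}
scene {'K': array([[360.66580338,   0.        , 252.59059187],
       [  0.        , 360.66580338, 191.54976749],
       [  0.        ,   0.        ,   1.        ]]), 'R': array([[ 0.84656561, -0.53184441, -0.02163758],
       [-0.27844141, -0.40783289, -0.86956467],
       [ 0.45364859,  0.74216834, -0.49334481]]), 't': array([-0.41793139,  0.22947986,  0.82150944])}
top {'K': array([[367.83704107,   0.        , 253.42151359],
       [  0.        , 367.83704107, 190.72789704],
       [  0.        ,   0.        ,   1.        ]]), 'R': array([[-0.02452734, -0.99968778,  0.00477084],
       [-0.99086288,  0.02367716, -0.13277852],
       [ 0.13262411, -0.00798396, -0.99113425]]), 't': array([0.03332745, 0.54571299, 1.0518259 ])}
{'K': array([[322.21663292,   0.        , 254.56556112],
       [  0.        , 322.21663292, 196.21942714],
       [  0.        ,   0.        ,   1.        ]]), 'R': array([[ 0.45338475, -0.89131275, -0.00196484],
       [-0.8597425 , -0.43790528,  0.26283417],
       [-0.23512787, -0.11747575, -0.96483902]]), 't': array([-0.64838044, -0.03329176,  0.39058853])}
```

View pics/scene0.png

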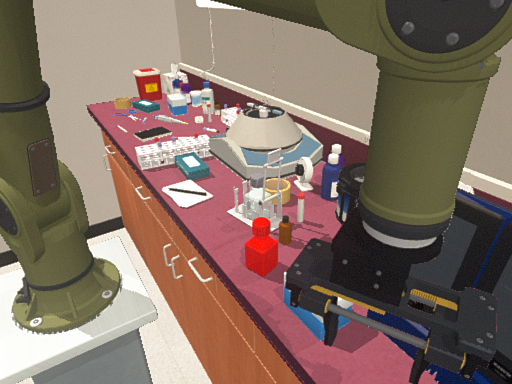

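View pics/top0.png

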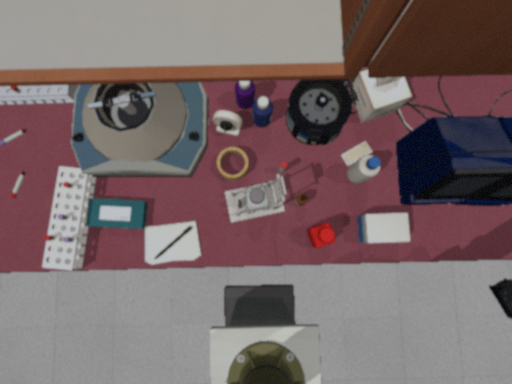

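```bash
python3 - <<'E'
import cv2
t=cv2.imread("pics/top0.png"); s=cv2.imread("pics/scene0.png")
cv2.imwrite("pics/top0c.png",cv2.resize(t[140:240,210:320],None,fx=6,fy=6,interpolation=cv2.INTER_CUBIC)[:600])
cv2.imwrite("pics/scene0c.png",cv2.resize(s[145:245,215:325],None,fx=6,fy=6,interpolation=cv2.INTER_CUBIC)[:600])
E
```

```text
(no output)
```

View pics/top0c.png

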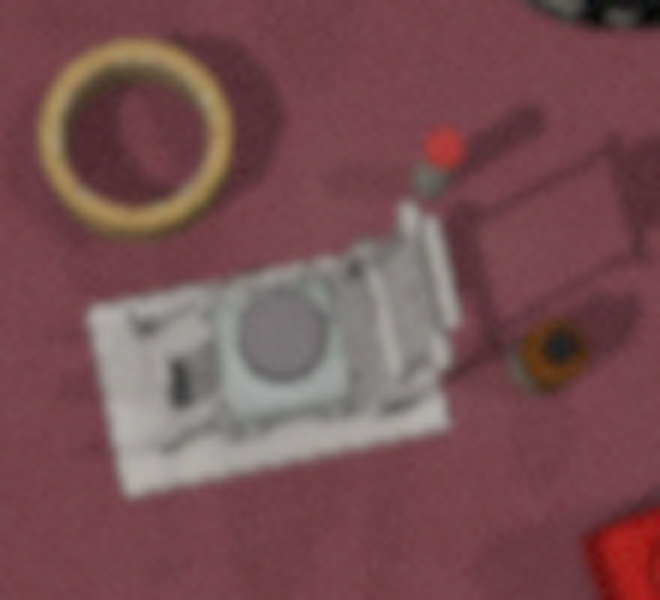

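View pics/scene0c.png

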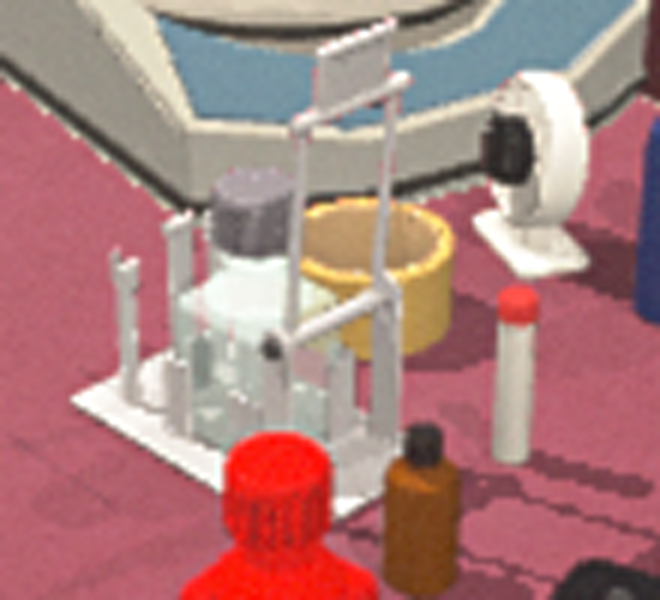

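```bash
cat > h.py <<'E'
import numpy as np, cv2
from scipy.spatial.transform import Rotation as R
from bench import ctrl, optics
def ray(c,uv):
    d=np.array(c['R']).T@np.linalg.solve(c['K'],[uv[0],uv[1],1.]); o=-np.array(c['R']).T@c['t']; return o,d
def atz(c,uv,z):
    o,d=ray(c,uv); return o+d*(z-o[2])/d[2]
def proj(c,X):
    X=np.atleast_2d(X); p=(np.array(c['K'])@(np.array(c['R'])@X.T+np.array(c['t'])[:,None])); return (p[:2]/p[2]).T
def tri(rs):
    A=0;b=0
    for o,d in rs:
        d=d/np.linalg.norm(d);P=np.eye(3)-np.outer(d,d);A=A+P;b=b+P@o
    return np.linalg.solve(A,b)
E
python3 - <<'E'
from h import *
c=optics.get_calibration("top"); s=optics.get_calibration("scene")
T=lambda x,y:(210+x/6-.4,140+y/6-.4); S=lambda x,y:(215+x/6-.4,145+y/6-.4)
for p in [(90,308),(128,495),(450,428)]: print("corner",atz(c,T(*p),0.004))
a,b,d=[atz(c,T(*p),0.004) for p in [(90,308),(128,495),(450,428)]]
print(np.linalg.norm(a-b),np.linalg.norm(b-d), np.degrees(np.arctan2(*(b-d)[[1,0]])),np.degrees(np.arctan2(*(a-b)[[1,0]])))
print("cap",atz(c,T(283,335),.142), tri([ray(c,T(283,335)),ray(s,S(254,182))]))
for n,z,p in [("tape",.048,(137,138)),("oil",.078,(562,346)),("vial",.09,(445,150))]: print(n,atz(c,T(*p),z))
# bail bar ends: scene
for p in [(300,125),(400,82),(325,50),(390,25)]: print(p)
print("bar",tri([ray(c,T(405,212)),ray(s,S(400,82))]))
E
```

```text
corner [0.55214923 0.10761195 0.004     ]
corner [0.45700776 0.08988934 0.004     ]
corner [ 0.48676456 -0.07295508  0.004     ]
0.0967780385239357 0.1655408561990095 100.35549131850632 10.551912675649886
cap [0.51936192 0.01235918 0.142     ] [0.51915112 0.01234856 0.14456585]
tape [0.63013015 0.08015888 0.048     ]
oil [ 0.51867758 -0.12056751  0.078     ]
vial [ 0.61193707 -0.06742581  0.09      ]
(300, 125)
(400, 82)
(325, 50)
(390, 25)
bar [ 0.56297604 -0.03924256  0.20257969]
```

```bash
cat >> h.py <<'E'
O=np.array([.5192,.0123]); TH=np.radians(-79.6)
def cw(x,y,z): # carrier mm -> world m
    c,s=np.cos(TH),np.sin(TH); return np.array([O[0]+(c*x-s*y)/1e3,O[1]+(s*x+c*y)/1e3,z/1e3])
def wc(X):
    c,s=np.cos(TH),np.sin(TH); d=(np.array(X[:2])-O)*1e3; return np.array([c*d[0]+s*d[1],-s*d[0]+c*d[1],X[2]*1e3])
def Rt(yaw_y,tilt=0): # tool down, tool y at world yaw deg; tilt about tool y deg
    a=np.radians(yaw_y); y=np.array([np.cos(a),np.sin(a),0]); z=np.array([0,0,-1.]); x=np.cross(y,z)
    return R.from_matrix(np.stack([x,y,z],1))*R.from_euler('y',tilt,degrees=True)
def delta(p0,r0,p,Rn):
    R0=R.from_rotvec(r0); return np.r_[(R0.inv()*Rn).as_rotvec(degrees=True), R0.inv().apply(np.array(p)-p0)*1e3]
E
python3 - <<'E'
from h import *
np.set_printoptions(precision=1,suppress=True)
s=ctrl.get_state()
print(delta(s['position'],s['tool_rot'],cw(110,0,260),Rt(10.4)))
print(R.from_rotvec(s['tool_rot']).as_matrix())
E
```

```text
[  -0.1   -0.1  -73.5  437.3 -320.   -37.9]
[[ 0.9  0.5 -0. ]
 [ 0.5 -0.9  0. ]
 [-0.  -0.  -1. ]]
```

Call:
step_arm(deltas=[[0,0,-9,50,-37,-15,0],[0,0,-18,100,-73,-25,0],[0,0,-27,150,-110,-35,0],[0,0,-36,200,-146,-38,0],[0,0,-45,250,-183,-38,0],[0,0,-54,300,-220,-38,0],[0,0,-63,350,-256,-38,0],[0,0,-70,400,-293,-38,0]], newtons=20)

```text
time: 1.1
position: [0.5186, -0.1355, 0.2603]
tool_rot: [2.079, 2.355, -0.001]
ft_force: [1.9, -1.1, -0.4]
grip_width: 0.169
```

```bash
python3 - <<'E'
from h import *
np.set_printoptions(precision=3,suppress=True)
s=ctrl.get_state(); print(s['time'],s['position'],wc(s['position']),s['joint_positions'],s['grip_width'],s['ft_force'])
print(delta(s['position'],s['tool_rot'],cw(90,0,230),Rt(10.4)))
print(R.from_rotvec(s['tool_rot']).as_matrix())
c=optics.get_calibration("wrist");im=optics.get_image("wrist"); cv2.imwrite("pics/w1.png",im[:,:,::-1]); np.save("w1.npy",c,allow_pickle=True)
E
```

```text
1.1 [ 0.519 -0.136  0.26 ] [145.288 -27.247 260.335] [ 0.693  0.089 -0.516  1.662  0.045  1.403  0.295] 0.1687763052357263 [ 1.917 -1.114 -0.37 ]
[-0.012  0.025 -3.258 56.761 24.067 30.305]
[[-0.124  0.992 -0.   ]
 [ 0.992  0.124 -0.   ]
 [-0.    -0.    -1.   ]]
```

View pics/w1.png

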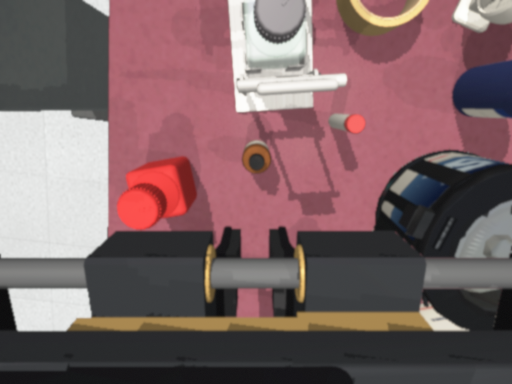

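```bash
python3 - <<'E'
from h import *
def model(phi):
    H=np.array([50,0,90.]); u=np.array([-np.cos(phi),0,np.sin(phi)]); v=np.array([np.sin(phi),0,np.cos(phi)])
    pts=[H+[0,28,0],H+u*112+[0,28,0],H+u*112-[0,28,0],H-[0,28,0]]
    pl=[H+u*r+[0,y,0]+v*2 for r,y in [(114,22),(144,22),(144,-22),(114,-22)]]
    return pts,pl
for name,f,c in [("w","pics/w1.png",np.load("w1.npy",allow_pickle=True).item()),("t","pics/top0.png",optics.get_calibration("top")),("s","pics/scene0.png",optics.get_calibration("scene"))]:
    im=cv2.imread(f); k=5
    x0,y0,x1,y1={"w":(200,0,360,120),"t":(225,165,320,225),"s":(225,140,300,235)}[name]
    im=cv2.resize(im[y0:y1,x0:x1],None,fx=k,fy=k,interpolation=cv2.INTER_CUBIC)
    def dr(P,col):
        p=proj(c,np.array([cw(*q) for q in P])); p=((p-[x0-.5,y0-.5])*k).astype(int); cv2.polylines(im,[p.reshape(-1,1,2)],False,col,1)
    for phi,col in [(1.57,(0,0,255)),(1.7,(0,255,0))]:
        a,b=model(phi); dr(a,col); dr(b+[b[0]],col)
    t=np.linspace(0,6.28,40); dr([(21*np.cos(q),21*np.sin(q),142) for q in t],(255,0,0))
    cv2.imwrite(f"pics/ov_{name}.png",im); print(im.shape)
E
```

```text
(600, 800, 3)
(300, 475, 3)
(475, 375, 3)
```

View pics/ov_w.png

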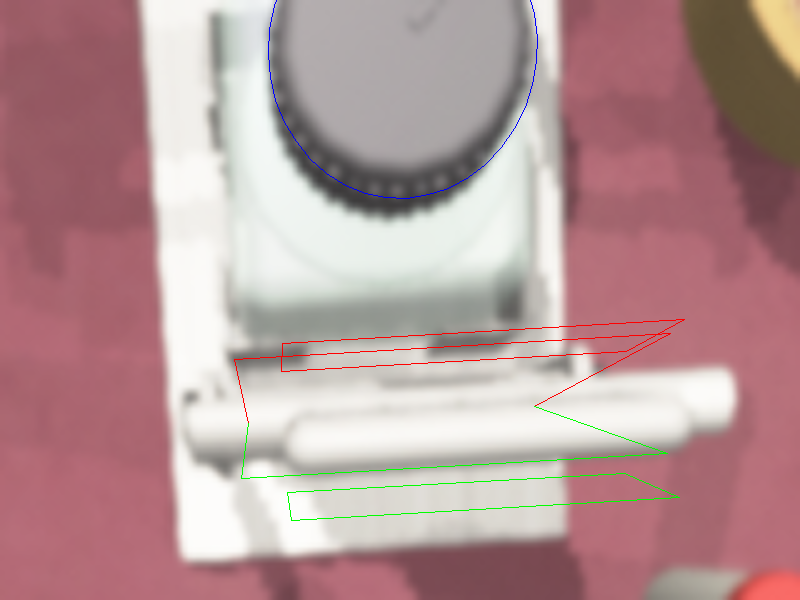

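View pics/ov_s.png

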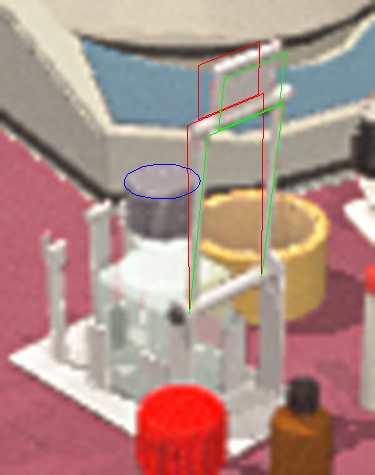

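```bash
python3 - <<'E'
from h import *
np.set_printoptions(precision=1,suppress=True)
s=ctrl.get_state(); print(s['position'],wc(s['position']),s['qd'],s['grip_width'])
print(delta(s['position'],s['tool_rot'],cw(95,0,222),Rt(10.4)))
E
```

```text
[ 0.5 -0.1  0.3] [135.  -21.7 260.7] [ 0. -0.  0.  0. -0.  0.  0.] 0.1283056904860663
[ 0.2 -0.3 -2.3 40.6 19.9 39. ]
```

Call:
step_arm(deltas=[[0,0,-1,15,8,10,0],[0,0,-2,28,14,22,0],[0,0,-2.5,38,20,35,0],[0,0,-2.5,40,20,38,0],[0,0,-2.5,40,20,38,0],[0,0,-2.5,40,20,38,0],[0,0,-2.5,40,20,38,0],[0,0,-2.5,40,20,38,0]])

```text
time: 2.15
position: [0.5334, -0.0955, 0.2228]
tool_rot: [2.032, 2.395, 0.0]
ft_force: [0.9, -0.6, 0.1]
grip_width: 0.008
```

```bash
python3 - <<'E'
from h import *
np.set_printoptions(precision=1,suppress=True)
s=ctrl.get_state(); print(s['time'],wc(s['position']),s['grip_width'],s['ft_force'],s['joint_positions'])
print(delta(s['position'],s['tool_rot'],cw(61,0,220),Rt(10.4)))
E
```

```text
2.15 [108.6  -5.5 222.8] 0.007968781084942565 [ 0.9 -0.6  0.1] [ 0.6  0.1 -0.6  1.7  0.1  1.3  0.2]
[ 0.   0.  -1.  47.6  4.7  2.8]
```

Call:
step_arm(deltas=[[0,0,-1,28,5,3,0],[0,0,-1,48,5,3,0],[0,0,-1,63,5,5,0],[0,0,-1,78,5,6,0],[0,0,-1,95,5,11,0],[0,0,-1,112,5,19,0],[0,0,-1,129,5,30,0],[0,0,-1,145,5,40,0]])

```text
time: 3.15
position: [0.514, 0.0499, 0.1815]
tool_rot: [-2.01, -2.414, 0.001]
ft_force: [0.7, 0.5, -0.0]
grip_width: 0.008
```

```bash
python3 - <<'E'
from h import *
np.set_printoptions(precision=1,suppress=True)
s=ctrl.get_state(); print(s['time'],wc(s['position']),s['grip_width'],s['ft_force'],s['joint_positions'])
for n in ["wrist","scene"]:
  cv2.imwrite(f"pics/{n}2.png",optics.get_image(n)[:,:,::-1])
E
```

```text
3.15 [-37.9   1.7 181.5] 0.00806966216949749 [ 0.7  0.5 -0. ] [ 0.5  0.1 -0.7  1.8  0.1  1.2 -0. ]
```

View pics/wrist2.png

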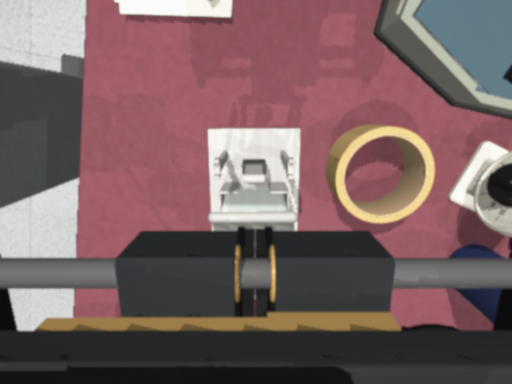

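View pics/scene2.png

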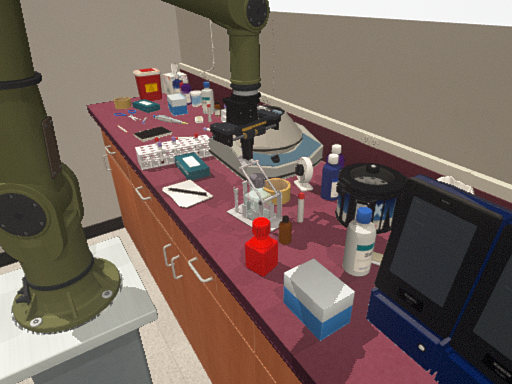

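Call:
step_arm(deltas=[[0,0,0,17,-1,2,0],[0,0,0,34,-1,5,0],[0,0,0,40,-1,10,0],[0,0,0,42,-1,25,0],[0,0,0,46,-1,41,0],[0,0,0,47,-1,53,0],[0,0,0,47,-1,60,0],[0,0,0,47,-1,64,0]])

```text
time: 4.25
position: [0.5049, 0.0945, 0.118]
tool_rot: [-2.011, -2.413, 0.001]
ft_force: [-1.0, -0.4, -0.2]
grip_width: 0.006
```

```bash
python3 - <<'E'
from h import *
np.set_printoptions(precision=1,suppress=True)
s=ctrl.get_state(); print(s['time'],wc(s['position']),s['grip_width'],s['ft_force'],s['joint_positions'])
for n in ["scene"]:
  im=optics.get_image(n)[:,:,::-1]; cv2.imwrite(f"pics/{n}3.png",cv2.resize(im[120:250,190:340],None,fx=4.5,fy=4.5,interpolation=cv2.INTER_CUBIC))
E
```

```text
4.25 [-83.4   0.8 118. ] 0.005976117395763756 [-1.  -0.4 -0.2] [ 0.4  0.2 -0.7  1.9  0.1  1.1 -0.2]
```

View pics/scene3.png

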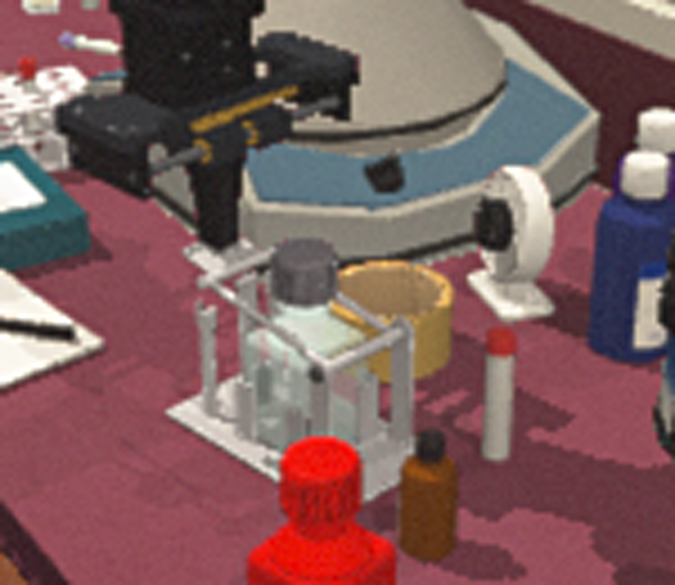

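Call:
step_arm(deltas=[[0,0,0,1,-1,5,0],[0,0,0,2,-1,10,0],[0,0,0,2,-1,14,0],[0,0,0,2,-1,17,0],[0,0,0,2,-1,20,0],[0,0,0,2,-1,23,0],[0,0,0,2,-1,25,0],[0,0,0,2,-1,26,0]])

```text
time: 5.3
position: [0.5038, 0.0966, 0.0938]
tool_rot: [2.01, 2.414, -0.001]
ft_force: [-4.2, -1.8, 13.8]
grip_width: 0.003
```

```bash
python3 - <<'E'
from h import *
np.set_printoptions(precision=1,suppress=True)
s=ctrl.get_state(); print(s['time'],wc(s['position']),s['grip_width'],s['ft_force'],s['joint_positions'])
for n in ["scene"]:
  im=optics.get_image(n)[:,:,::-1]; cv2.imwrite(f"pics/{n}4.png",cv2.resize(im[120:250,190:340],None,fx=4.5,fy=4.5,interpolation=cv2.INTER_CUBIC))
E
```

```text
5.3 [-85.7   0.1  93.8] 0.0034760703352755785 [-4.2 -1.8 13.8] [ 0.4  0.2 -0.7  1.9  0.1  1.1 -0.2]
```

View pics/scene4.png

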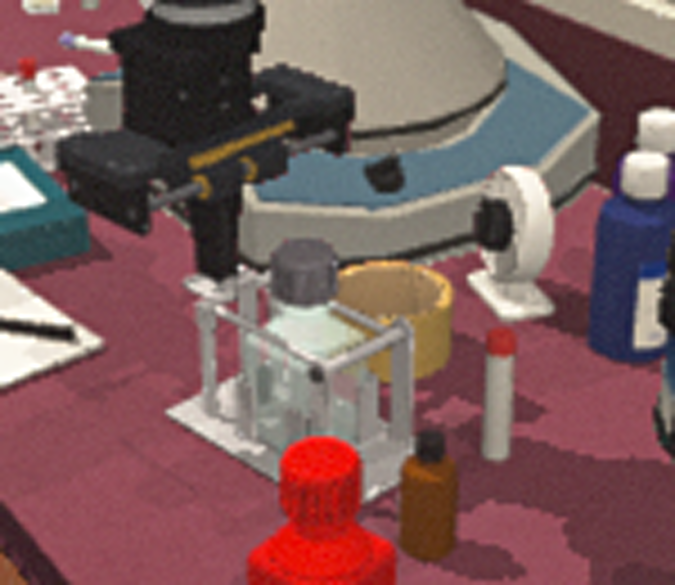

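Call:
step_arm(deltas=[[0,0,0,0,0,1,0],[0,0,0,0,0,2,0],[0,0,0,0,0,2,0],[0,0,0,0,0,-10,0],[0,0,0,0,0,-35,0],[0,0,0,0,0,-75,0],[0,0,0,-10,0,-120,0],[0,0,0,-10,0,-120,0]])

```text
time: 6.35
position: [0.508, 0.0864, 0.216]
tool_rot: [2.009, 2.408, 0.007]
ft_force: [-0.5, -0.6, 0.2]
grip_width: 0.001
```

```bash
python3 - <<'E'
from h import *
np.set_printoptions(precision=3,suppress=True)
s=ctrl.get_state(); print(s['time'],wc(s['position']),s['grip_width'],s['ft_force'],s['joint_positions'])
for n in ["scene","top"]:
  im=optics.get_image(n)[:,:,::-1]; cv2.imwrite(f"pics/{n}5f.png",im); cv2.imwrite(f"pics/{n}5.png",cv2.resize(im[120:250,190:340],None,fx=4.5,fy=4.5,interpolation=cv2.INTER_CUBIC))
c=optics.get_calibration("wrist");im=optics.get_image("wrist"); cv2.imwrite("pics/w5.png",im[:,:,::-1]); np.save("w5.npy",c,allow_pickle=True)
E
```

```text
6.35 [-74.909   2.33  216.035] 0.0013753994611569987 [-0.472 -0.568  0.168] [ 0.459  0.071 -0.705  1.775  0.05   1.306 -0.077]
```

View pics/scene5.png

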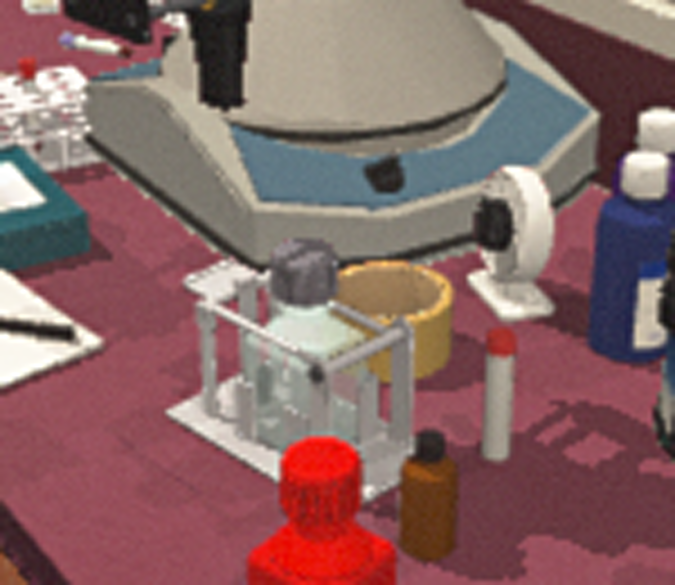

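View pics/top5.png

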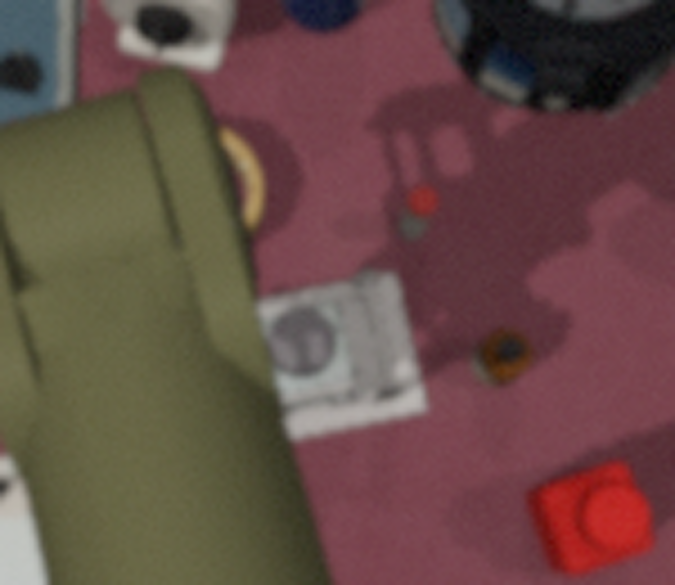

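View pics/w5.png

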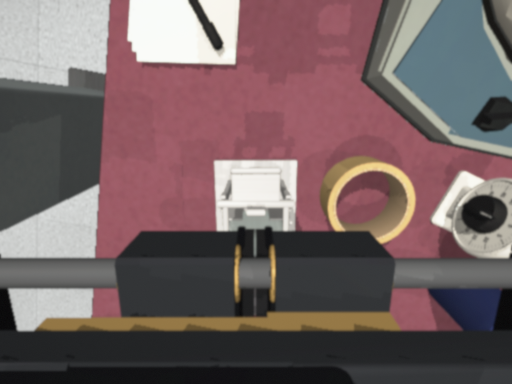

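```bash
python3 - <<'E'
from h import *
def model(phi):
    H=np.array([50,0,90.]); u=np.array([-np.cos(phi),0,np.sin(phi)]); v=np.array([np.sin(phi),0,np.cos(phi)])
    return [H+[0,28,0],H+u*112+[0,28,0],H+u*112-[0,28,0],H-[0,28,0]],[H+u*r+[0,y,0]+v*2 for r,y in [(114,22),(144,22),(144,-22),(114,-22)]]
out=[]
for name,f,c in [("w","pics/w5.png",np.load("w5.npy",allow_pickle=True).item()),("s","pics/scene5f.png",optics.get_calibration("scene"))]:
    im=cv2.imread(f); k=6
    x0,y0,x1,y1={"w":(205,150,305,240),"s":(225,160,295,220)}[name]
    im=cv2.resize(im[y0:y1,x0:x1],None,fx=k,fy=k,interpolation=cv2.INTER_CUBIC)
    def dr(P,col):
        p=proj(c,np.array([cw(*q) for q in P])); p=((p-[x0-.5,y0-.5])*k).astype(int); cv2.polylines(im,[p.reshape(-1,1,2)],False,col,1)
    for phi,col in [(0,(0,0,255)),(.15,(0,255,0))]:
        a,b=model(phi); dr(a,col); dr(b+[b[0]],col)
    cv2.imwrite(f"pics/ov5_{name}.png",im)
E
```

```text
(no output)
```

View pics/ov5_s.png

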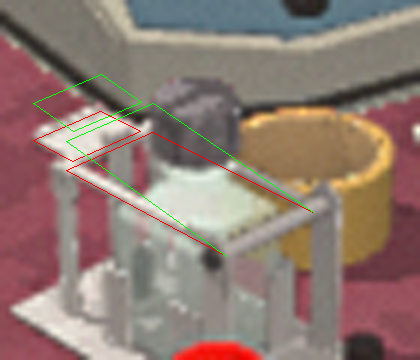

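View pics/ov5_w.png

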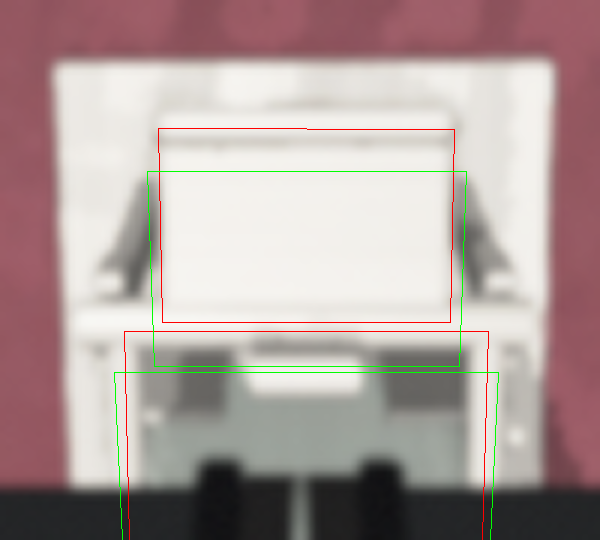

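Call:
step_arm(deltas=[[0,0,0,-30,-1,-8,0],[0,0,0,-60,-2,-14,0],[0,0,0,-90,-2,-14,20],[0,0,0,-120,-2,-14,60],[0,0,0,-150,-2,-14,80],[0,0,0,-170,-2,-14,80],[0,0,0,-175,-2,-14,80],[0,0,0,-175,-2,-14,80]])

```text
time: 7.5
position: [0.535, -0.0848, 0.2261]
tool_rot: [-2.009, -2.414, -0.0]
ft_force: [-0.1, 0.2, -0.5]
grip_width: 0.603
```

```bash
python3 - <<'E'
from h import *
np.set_printoptions(precision=3,suppress=True)
s=ctrl.get_state(); print(s['time'],wc(s['position']),s['grip_width'],s['ft_force'],s['joint_positions'])
c=optics.get_calibration("wrist");im=optics.get_image("wrist"); cv2.imwrite("pics/w6.png",im[:,:,::-1]); np.save("w6.npy",c,allow_pickle=True)
im=cv2.imread("pics/w6.png");x0,y0,k=190,60,5
im=cv2.resize(im[y0:y0+120,x0:x0+150],None,fx=k,fy=k,interpolation=cv2.INTER_CUBIC)
for r,z,col in [(21,142,(255,0,0)),(21,112,(0,255,0))]:
    P=[cw(r*np.cos(q),r*np.sin(q),z) for q in np.linspace(0,6.28,60)]
    p=((proj(c,P)-[x0-.5,y0-.5])*k).astype(int); cv2.polylines(im,[p.reshape(-1,1,2)],False,col,1)
cv2.imwrite("pics/w6c.png",im)
E
```

```text
7.5 [ 98.376  -1.99  226.126] 0.6029253642150908 [-0.106  0.169 -0.469] [ 0.63   0.124 -0.562  1.699  0.067  1.339  0.238]
```

View pics/w6.png

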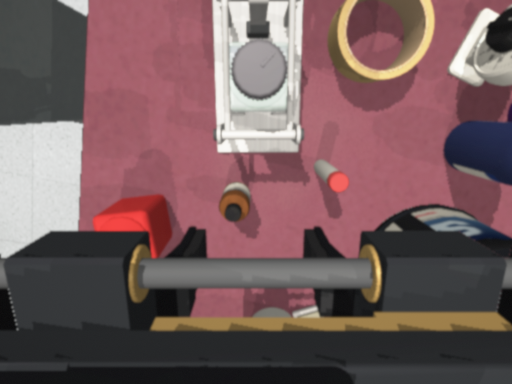

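View pics/w6c.png

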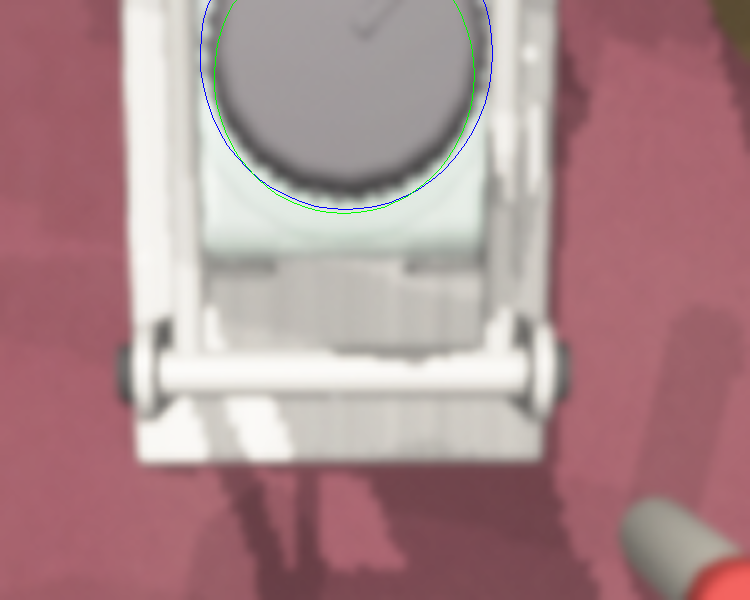

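```bash
python3 - <<'E'
from h import *
c=np.load("w6.npy",allow_pickle=True).item()
im=cv2.imread("pics/w6.png");x0,y0,k=215,25,6
im=cv2.resize(im[y0:y0+90,x0:x0+95],None,fx=k,fy=k,interpolation=cv2.INTER_CUBIC)
for dx,z,col in [(0,142,(255,0,0)),(-2.5,142,(0,255,0))]:
    P=[cw(dx+21*np.cos(q),21*np.sin(q),z) for q in np.linspace(0,6.28,60)]
    p=((proj(c,P)-[x0-.5,y0-.5])*k).astype(int); cv2.polylines(im,[p.reshape(-1,1,2)],False,col,1)
cv2.imwrite("pics/w6d.png",im)
E
```

```text
(no output)
```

View pics/w6d.png

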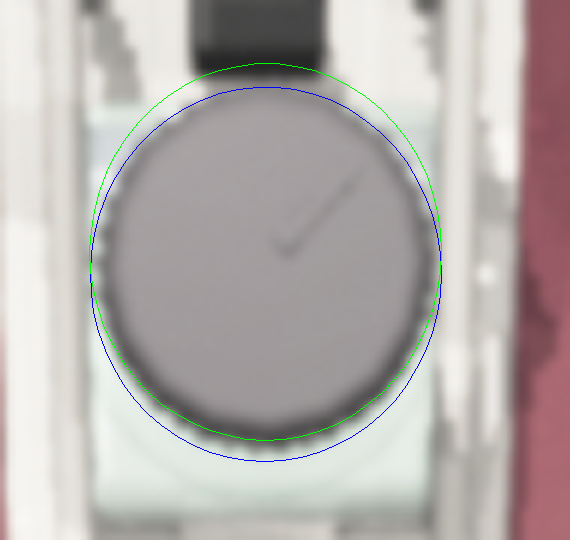

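Call:
step_arm(deltas=[[0,0,-10,15,1,0,80],[0,0,-20,35,2,0,80],[0,0,-30,55,2,0,80],[0,0,-40,75,2,0,80],[0,0,-50,90,2,0,80],[0,0,-60,97,2,0,80],[0,0,-70,99,2,0,80],[0,0,-80,99,2,0,80]], newtons=30)

```text
time: 8.55
position: [0.5189, 0.0139, 0.2267]
tool_rot: [-0.025, 3.141, -0.0]
ft_force: [0.3, 1.0, 0.1]
grip_width: 0.917
```

```bash
python3 - <<'E'
from h import *
np.set_printoptions(precision=3,suppress=True)
s=ctrl.get_state(); print(s['time'],wc(s['position']),s['grip_width'],s['ft_force'],s['joint_positions'])
print(delta(s['position'],s['tool_rot'],cw(-1,0,112),Rt(136)))
E
```

```text
8.55 [ -1.68   -0.041 226.721] 0.917374125683574 [0.301 0.973 0.057] [ 0.607  0.081 -0.715  1.745  0.055  1.335  1.468]
[ -0.009   0.011 -45.079  -0.126  -0.655 114.721]
```

Call:
step_arm(deltas=[[0,0,-9,0,-0.5,10,80],[0,0,-18,0,-0.5,25,80],[0,0,-27,0,-0.5,45,80],[0,0,-36,0,-0.5,65,80],[0,0,-43,0,-0.5,85,80],[0,0,-45,0,-0.5,100,80],[0,0,-45,0,-0.5,110,80],[0,0,-45,0,-0.5,115,80]])

```text
time: 9.55
position: [0.5192, 0.0117, 0.1112]
tool_rot: [1.212, -2.898, -0.0]
ft_force: [0.3, -0.7, 0.6]
grip_width: 0.921
```

```bash
python3 - <<'E'
from h import *
np.set_printoptions(precision=3,suppress=True)
s=ctrl.get_state(); print(s['time'],wc(s['position']),s['grip_width'],s['ft_force'],s['joint_positions'])
for n in ["scene"]:
  im=optics.get_image(n)[:,:,::-1]; cv2.imwrite(f"pics/{n}7.png",cv2.resize(im[120:250,190:340],None,fx=4.5,fy=4.5,interpolation=cv2.INTER_CUBIC))
im=optics.get_image("wrist"); cv2.imwrite("pics/w7.png",im[:,:,::-1])
E
```

```text
9.55 [  0.539  -0.121 111.22 ] 0.9205236972261054 [ 0.304 -0.728  0.576] [ 0.62   0.199 -0.757  1.887  0.152  1.113  2.168]
```

View pics/scene7.png

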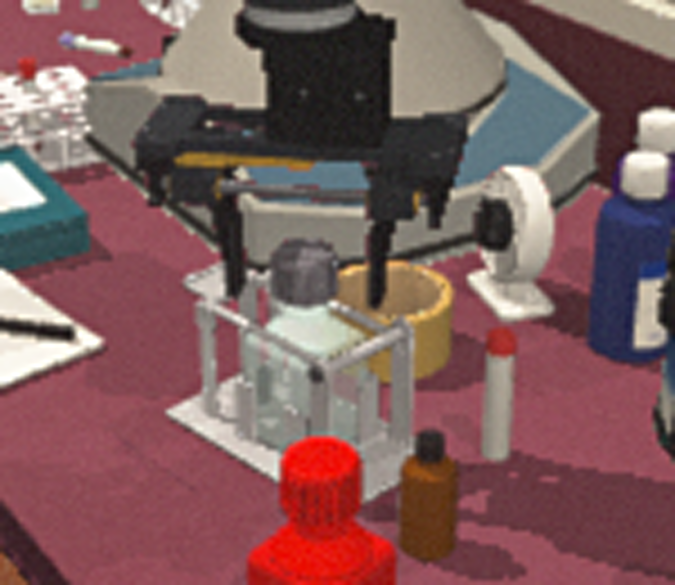

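View pics/w7.png

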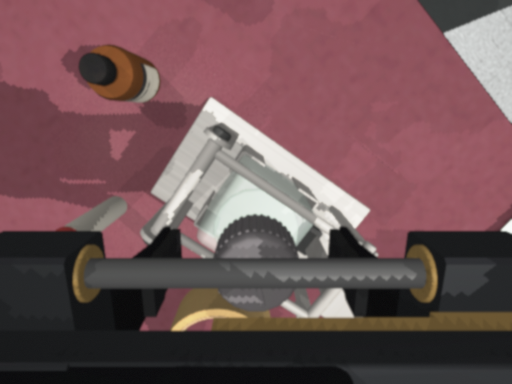

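Call:
step_arm(deltas=[[0,0,0,0.5,0,0,60],[0,0,0,1,0,0,40],[0,0,0,1,0,0,30],[0,0,0,1,0,0,30],[0,0,0,1,0,0,30],[0,0,0,1,0,0,30],[0,0,0,1,0,0,30],[0,0,0,1,0,0,30]], newtons=30)

```text
time: 10.65
position: [0.5184, 0.0109, 0.1116]
tool_rot: [1.213, -2.898, -0.0]
ft_force: [-1.0, 0.4, 0.9]
grip_width: 0.463
```

```bash
cat >> h.py <<'E'
def st():
    s=ctrl.get_state(); m=R.from_rotvec(s['tool_rot']).as_matrix()
    print("t %.2f"%s['time'],"pos",np.round(wc(s['position']),1),"yaw %.2f"%np.degrees(np.arctan2(m[1,1],m[0,1])),"tilt",np.round(m[2],3),"open %.1f"%(s['grip_width']*87),"F",np.round(s['ft_force'],1),"M",np.round(s['torque'],3),"q7 %.3f tq7 %.3f"%(s['joint_positions'][6],s['joint_torque'][6]))
E
python3 -c "
from h import *
st()"
```

```text
t 10.65 pos [  1.2  -1.  111.6] yaw 135.43 tilt [ 0.  0. -1.] open 40.3 F [-1.   0.4  0.9] M [ 0.386  0.231 -0.018] q7 2.172 tq7 -0.004
```

Call:
step_arm(deltas=[[0,0,6,0,0,0.1,30],[0,0,14,0,0,0.2,30],[0,0,22,0,0,0.3,30],[0,0,30,0,0,0.3,30],[0,0,38,0,0,0.4,30],[0,0,46,0,0,0.5,30],[0,0,54,0,0,0.6,30],[0,0,60,0,0,0.7,30]])

```text
time: 11.65
position: [0.5183, 0.0127, 0.1111]
tool_rot: [-0.402, -3.115, -0.003]
ft_force: [-1.7, 3.7, 2.9]
grip_width: 0.46
```

```bash
python3 -c "
from h import *
st()"
```

```text
t 11.65 pos [ -0.5  -0.8 111.1] yaw 75.29 tilt [ 0.001  0.002 -1.   ] open 40.0 F [-1.7  3.7  2.9] M [1.099 0.336 0.137] q7 1.145 tq7 0.635
```

Call:
step_arm(deltas=[[0,0,7,0,0,0.1,30],[0,0,14,0,0,0.2,30],[0,0,22,0,0,0.3,30],[0,0,30,0,0,0.3,30],[0,0,38,0,0,0.4,30],[0,0,46,0,0,0.5,30],[0,0,52,0,0,0.6,30],[0,0,57,0,0,0.6,30]])

```text
time: 12.65
position: [0.5196, 0.0133, 0.1108]
tool_rot: [1.839, 2.547, 0.006]
ft_force: [1.1, 4.6, 1.9]
grip_width: 0.461
```

```bash
python3 -c "
from h import *
st()"
```

```text
t 12.65 pos [ -0.9   0.5 110.8] yaw 18.35 tilt [ 0.002  0.003 -1.   ] open 40.1 F [1.1 4.6 1.9] M [ 1.244 -0.22   0.13 ] q7 0.169 tq7 0.538
```

Call:
step_arm(deltas=[[0,0,3,0,0,0,30],[0,0,6,0,0,0,30],[0,0,9,0,0,0.1,30],[0,0,12,0,0,0.1,30],[0,0,15,0,0,0.1,30],[0,0,18,0,0,0.2,30],[0,0,21,0,0,0.2,30],[0,0,24,0,0,0.2,30]])

```text
time: 13.65
position: [0.52, 0.014, 0.1107]
tool_rot: [-2.325, -2.112, -0.008]
ft_force: [1.1, 5.5, 1.3]
grip_width: 0.465
```

```bash
python3 -c "
from h import *
st()"
```

```text
t 13.65 pos [ -1.5   1.1 110.7] yaw -5.50 tilt [ 0.004  0.003 -1.   ] open 40.5 F [1.1 5.5 1.3] M [ 1.476 -0.349  0.659] q7 -0.242 tq7 -0.219
```

Call:
step_arm(deltas=[[0,0,1,0,0,0,30],[0,0,2,0,0,0,30],[0,0,3,0,0,0,30],[0,0,4,0,0,0,30],[0,0,4,0,0,0,30],[0,0,4,0,0,0,30],[0,0,4,0,0,0,30],[0,0,4,0,0,0,30]])

```text
time: 14.65
position: [0.52, 0.0136, 0.1107]
tool_rot: [2.395, 2.033, 0.007]
ft_force: [1.8, 4.9, 1.7]
grip_width: 0.458
```

```bash
python3 -c "
from h import *
st()
for n in ['scene','top','wrist']:
  im=optics.get_image(n)[:,:,::-1]; cv2.imwrite(f'pics/{n}8.png',im)"
```

```text
t 14.65 pos [ -1.1   1.  110.7] yaw -9.34 tilt [ 0.003  0.003 -1.   ] open 39.8 F [1.8 4.9 1.7] M [ 1.243 -0.488  0.662] q7 -0.308 tq7 -0.702
```

View pics/wrist8.png

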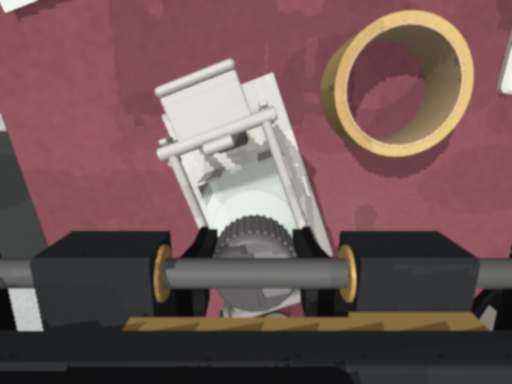

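View pics/scene8.png

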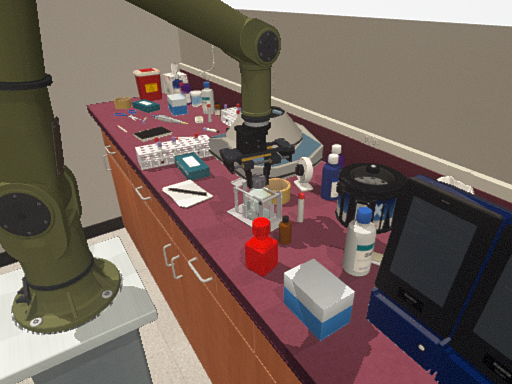

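Call:
step_arm(deltas=[[0,0,-0.5,0,0,0,30],[0,0,-1,0,0,0,30],[0,0,-1,0,0,0,30],[0,0,-1,0,0,0,30],[0,0,-1,0,0,0,30],[0,0,-1,0,0,0,30],[0,0,-1,0,0,0,30],[0,0,-1,0,0,0,30]], newtons=40)

```text
time: 15.8
position: [0.5199, 0.0136, 0.1107]
tool_rot: [-2.378, -2.053, -0.007]
ft_force: [2.0, 5.4, 1.1]
grip_width: 0.46
```

```bash
python3 -c "
from h import *
st()"
```

```text
t 15.80 pos [ -1.1   1.  110.7] yaw -8.40 tilt [ 0.003  0.003 -1.   ] open 40.0 F [2.  5.4 1.1] M [ 1.189 -0.425  0.48 ] q7 -0.292 tq7 -0.443
```

Call:
step_arm(deltas=[[0,0,-1,0,0,0,30],[0,0,-2,0,0,0,30],[0,0,-3,0,0,0,30],[0,0,-3,0,0,0,30],[0,0,-3,0,0,0,30],[0,0,-3,0,0,0,30],[0,0,-3,0,0,0,30],[0,0,-3,0,0,0,30]])

```text
time: 16.8
position: [0.5195, 0.0117, 0.111]
tool_rot: [2.326, 2.111, 0.004]
ft_force: [0.8, 4.9, 6.1]
grip_width: 0.455
```

```bash
python3 -c "
from h import *
st()"
```

```text
t 16.80 pos [  0.7   0.2 111. ] yaw -5.57 tilt [ 0.001  0.002 -1.   ] open 39.6 F [0.8 4.9 6.1] M [ 1.305 -0.183 -0.019] q7 -0.241 tq7 0.027
```

Call:
step_arm(deltas=[[0,0,-1,0,0,0,30],[0,0,-2,0,0,0,30],[0,0,-2,0,0,0,30],[0,0,-2,0,0,0,30],[0,0,-2,0,0,0,30],[0,0,-2,0,0,0,30],[0,0,-2,0,0,0,30],[0,0,-2,0,0,0,30]])

```text
time: 17.8
position: [0.5192, 0.0115, 0.1109]
tool_rot: [2.29, 2.151, 0.003]
ft_force: [0.1, 4.0, 5.9]
grip_width: 0.463
```

```bash
python3 -c "
from h import *
st()"
```

```text
t 17.80 pos [ 8.000e-01 -1.000e-01  1.109e+02] yaw -3.59 tilt [ 0.001  0.001 -1.   ] open 40.3 F [0.1 4.  5.9] M [ 1.262  0.086 -0.103] q7 -0.207 tq7 0.087
```

Call:
step_arm(deltas=[[0,0,-8,0,0,-0.1,30],[0,0,-17,0,0,-0.2,30],[0,0,-26,0,0,-0.3,30],[0,0,-35,0,0,-0.4,30],[0,0,-44,0,0,-0.5,30],[0,0,-53,0,0,-0.6,30],[0,0,-62,0,0,-0.7,30],[0,0,-70,0,0,-0.8,30]])

```text
time: 18.8
position: [0.5187, 0.0117, 0.1116]
tool_rot: [0.635, 3.077, 0.002]
ft_force: [-1.8, 4.9, 6.1]
grip_width: 0.463
```

Call:
step_arm(deltas=[[0,0,-2,0,0,0,30],[0,0,-5,0,0,-0.1,30],[0,0,-8,0,0,-0.1,30],[0,0,-11,0,0,-0.1,30],[0,0,-14,0,0,-0.2,30],[0,0,-16,0,0,-0.2,30],[0,0,-17,0,0,-0.2,30],[0,0,-17,0,0,-0.2,30]])

```text
time: 19.8
position: [0.5183, 0.0116, 0.1114]
tool_rot: [-0.18, -3.136, -0.002]
ft_force: [-0.6, 5.3, 5.5]
grip_width: 0.462
```

```bash
python3 -c "
from h import *
st()
for n in ['scene','top','wrist']:
  im=optics.get_image(n)[:,:,::-1]; cv2.imwrite(f'pics/{n}9.png',im)
  print(optics.get_calibration(n)['R']) if n=='wrist' else 0
o=[]
for i in (5,8,9):
  im=cv2.imread(f'pics/scene{i}.png' if i!=5 else 'pics/scene5f.png'); o.append(cv2.resize(im[165:240,225:295],None,fx=3.7,fy=7,interpolation=cv2.INTER_CUBIC))
cv2.imwrite('pics/cmp.png',np.hstack(o)); print(np.hstack(o).shape)
"
```

```text
t 19.80 pos [  0.5  -1.  111.4] yaw 83.43 tilt [ 0.001  0.001 -1.   ] open 40.2 F [-0.6  5.3  5.5] M [ 1.339  0.242 -0.113] q7 1.286 tq7 0.119
[[ 0.11385911  0.99349622  0.00116341]
 [ 0.95887245 -0.11019738  0.26157247]
 [ 0.25999947 -0.02866685 -0.96518314]]
(525, 777, 3)
```

View pics/cmp.png

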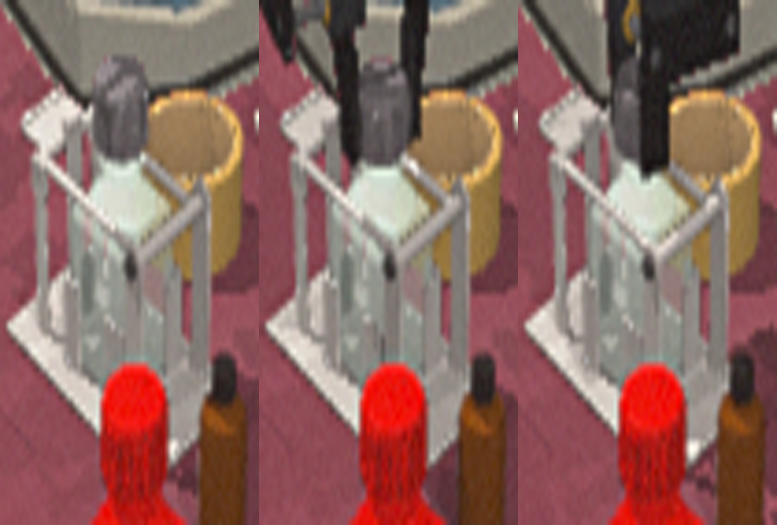

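View pics/wrist9.png

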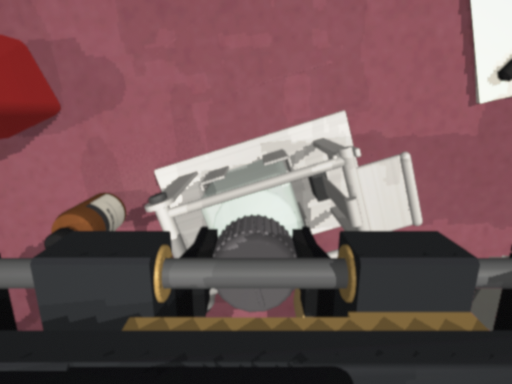

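```bash
python3 -c "
from h import *
o=[]
for i in (8,9):
  im=cv2.imread(f'pics/wrist{i}.png'); o.append(cv2.resize(im[205:325,205:305],None,fx=4,fy=4,interpolation=cv2.INTER_CUBIC))
a=np.hstack(o); g=cv2.createCLAHE(3,(4,4)).apply(cv2.cvtColor(a,cv2.COLOR_BGR2GRAY)); cv2.imwrite('pics/cmp2.png',g)
"
```

```text
(no output)
```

View pics/cmp2.png

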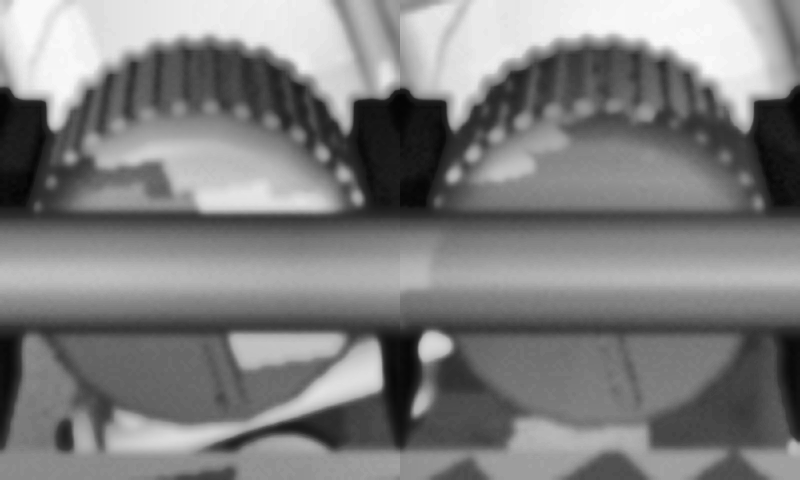

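```bash
python3 -c "
from h import *
o=[]
for i in (8,9):
  im=cv2.imread(f'pics/wrist{i}.png',0)[284:314,245:275].astype(float)
  im=cv2.resize(im,None,fx=13,fy=18,interpolation=cv2.INTER_CUBIC); lo,hi=np.percentile(im,3),np.percentile(im,75); o.append(np.clip((im-lo)/(hi-lo)*255,0,255))
a=np.hstack(o).astype(np.uint8)
for x in range(0,780,65): cv2.line(a,(x,0),(x,5),255,1)
cv2.imwrite('pics/cmp3.png',a); print(a.shape)
"
```

```text
(540, 780)
```

View pics/cmp3.png

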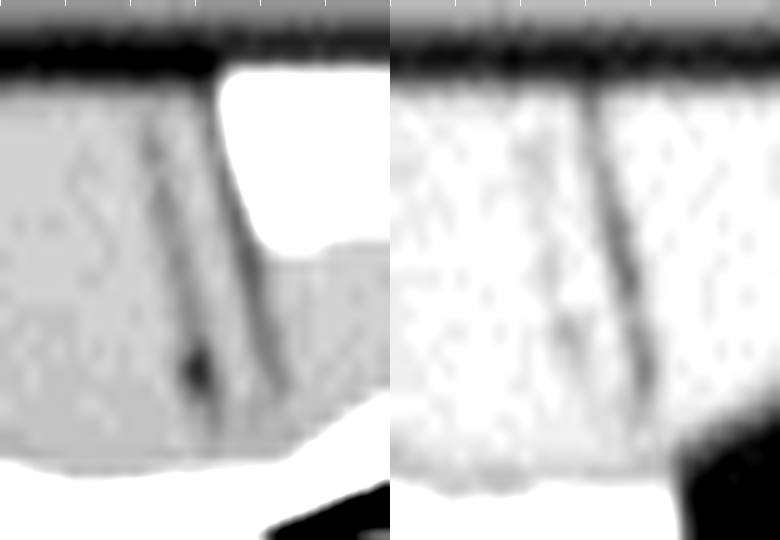

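```bash
python3 -c "
from h import *
s=ctrl.get_state(); c=optics.get_calibration('wrist'); R0=R.from_rotvec(s['tool_rot']); p0=s['position']
f=lambda x,y:R0.inv().apply(atz(c,(245+x/13-.5,284+y/18-.5),.141)-p0)[:2]*1e3
for n,L in [('8R',((208,100),(283,390))),('9R',((202,100),(255,385))),('8L',((150,140),(213,425))),('9L',((143,140),(185,360)))]:
  a,b=f(*L[0]),f(*L[1]); d=b-a; print(n,a,b,np.degrees(np.arctan2(d[1],-d[0])),np.degrees(np.arctan2(b[1],-b[0])),)
print(proj(c,p0+R0.apply([0,0,-.0296])))
"
```

```text
8R [-8.31351824  3.09868032] [-16.85277561   5.86723179] 17.96344847833513 19.19537411457416
9R [-8.31352734  2.88420393] [-16.70335573   4.85009919] 13.187563055961244 16.1915404399647
8L [-9.47644702  1.0277032 ] [-17.90054594   3.33376891] 15.309447207266963 10.549809536876664
9L [-9.4764551   0.77698158] [-15.9575089    2.30809457] 13.292102639819438 8.2301861644632
[[253.83438031 272.91950206]]
```

```bash
python3 -c "
from h import *
o=[]
for i,(x,y) in ((8,(150,120)),(9,(150,130))):
  im=cv2.imread(f'pics/wrist{i}.png')[y:y+120,x:x+190]; o.append(cv2.resize(im,None,fx=4.2,fy=4.2,interpolation=cv2.INTER_CUBIC)[:,:798])
for k in (0,1): cv2.imwrite(f'pics/b{8+k}.png',o[k])
"
```

```text
(no output)
```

View pics/b8.png

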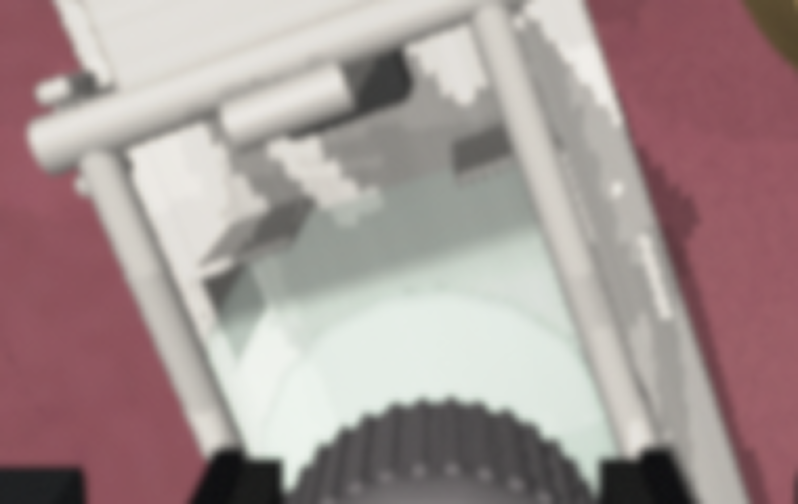

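View pics/b9.png

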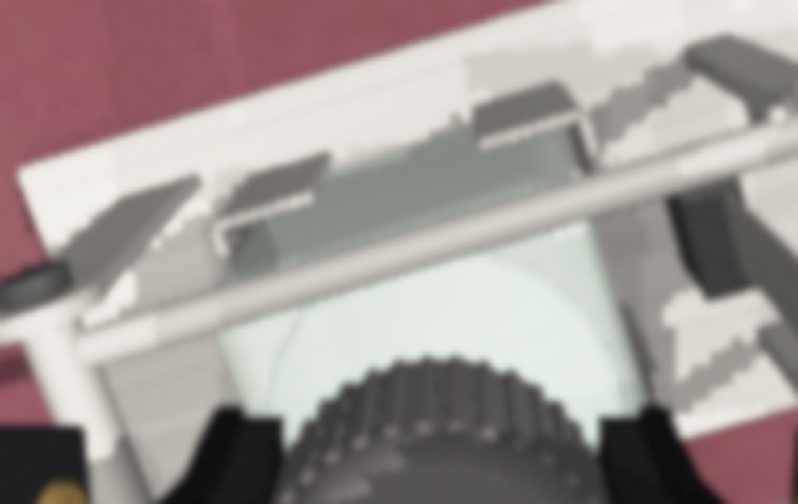

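```bash
python3 -c "
from h import *
s=ctrl.get_state(); c9=optics.get_calibration('wrist'); R9=R.from_rotvec(s['tool_rot']); p9=s['position']
R8=R.from_rotvec([2.395,2.033,.007]); p8=np.array([.5200,.0136,.1107])
# camera 8 = move camera with tool
Rc9=np.array(c9['R']); D=R8*R9.inv()
o9=-Rc9.T@c9['t']; o8=p8+D.apply(o9-p9); Rc8=Rc9@D.inv().as_matrix(); c8=dict(K=c9['K'],R=Rc8,t=-Rc8@o8)
def ang(c,off,a,b,z):
  A,B=[wc(atz(c,(off[0]+p[0]/4.2-.4,off[1]+p[1]/4.2-.4),z)) for p in (a,b)]; d=B-A; return A.round(1),B.round(1),round(np.degrees(np.arctan2(d[1],d[0])),2)
print('bar8',ang(c8,(150,120),(40,142),(470,8),.09)); print('bot8',ang(c8,(150,120),(310,310),(545,230),.083))
print('plate8 R',ang(c8,(150,120),(610,70),(720,400),.004))
print('rod9',ang(c9,(150,130),(90,345),(740,150),.09)); print('botR9',ang(c9,(150,130),(593,235),(640,400),.083)); print('botL9',ang(c9,(150,130),(222,335),(243,405),.083)); print('plate9',ang(c9,(150,130),(20,165),(520,10),.004))
"
```

```text
bar8 (array([-64.6, -33.6,  90. ]), array([-61.6,  27.2,  90. ]), np.float64(87.21))
bot8 (array([-28.8,  -8.9,  83. ]), array([-28.4,  27.1,  83. ]), np.float64(89.48))
plate8 R (array([-37.7,  50.1,   4. ]), array([35.1, 50.9,  4. ]), np.float64(0.62))
rod9 (array([ 44.4, -27.8,  90. ]), array([-51.1, -28.1,  90. ]), np.float64(-179.82))
botR9 (array([-28.9, -20.6,  83. ]), array([-29.,   6.,  83.]), np.float64(90.12))
botL9 (array([ 27.6, -22. ,  83. ]), array([ 28.3, -10.7,  83. ]), np.float64(86.77))
plate9 (array([ 74.7, -47.9,   4. ]), array([-30.5, -48.1,   4. ]), np.float64(-179.92))
```

Call:
step_arm(deltas=[[0,0,-0.5,0,0,0,30],[0,0,-1,0,0,0,30],[0,0,-1,0,0,0,30],[0,0,-1,0,0,0,30],[0,0,-1,0,0,0,30],[0,0,-1,0,0,0,30],[0,0,-1,0,0,0,30],[0,0,-1,0,0,0,30]])

```text
time: 20.95
position: [0.5183, 0.0116, 0.1114]
tool_rot: [-0.153, -3.137, -0.002]
ft_force: [-1.7, 4.7, 5.6]
grip_width: 0.459
```

```bash
python3 -c "
from h import *
st()
cv2.imwrite('pics/sceneF.png',optics.get_image('scene')[:,:,::-1])
st()"
```

```text
t 20.95 pos [  0.6  -1.  111.4] yaw 84.41 tilt [ 0.001  0.001 -1.   ] open 39.9 F [-1.7  4.7  5.6] M [ 1.388  0.216 -0.131] q7 1.303 tq7 0.097
t 21.00 pos [  0.6  -1.  111.4] yaw 84.41 tilt [ 0.001  0.001 -1.   ] open 39.6 F [-1.9  4.4  6.1] M [ 1.442  0.187 -0.097] q7 1.303 tq7 0.097
```

View pics/sceneF.png

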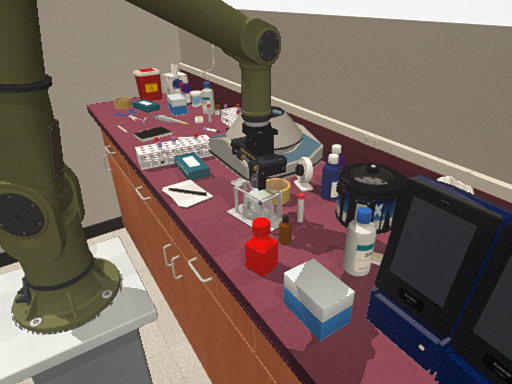

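The final view shows the bail shut, the gripper still on the cap and the bystanders where they were, so I'm handing in.

```bash
python3 -c "
from bench import ctrl
print(ctrl.close_job())"
```

```text
the job is handed in; nothing more can be done
None
```

I carried out the whole sequence in about 21 s and handed the job in with the gripper still holding the cap at the quarter turn. No verdict was reported.

- **Bail:** I swung it over and pressed the thumb plate down, with 13.8 N measured before a last 2 mm press. After I lifted off it stayed down, and it matched the 0-angle drawing laid over both the scene and wrist pictures to within about 2 mm.
- **Screwing home:** I turned the cap about 141° clockwise. The torque then rose from a steady 0.13 N m to 0.66 N m and stayed there over a further 4° of tool turn. I took that as the hard stop with the pads slipping on the cap.
- **Backing off:** The tool turned back 93.8° from its end reading. After the twist that unwound first and the lag seen on the cap's moulded line, I put the cap at about 90° unscrewed, give or take 2°. The torque and image estimates differed by about 1°. The bottle turned by about 1° at most.
- **Final state:** Grip set to 40 N, about 6 N of downward push on the cap, and no drift between the last two readings. As the stop released, the tool moved sideways by about 2 mm, which I took as the bottle shifting in its pocket play. I saw no bystander disturbed.

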